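# Counter-hold the hidden bolt of an ioniser bracket on the weighing bench

## Robot

A 6-joint arm with a two-finger parallel gripper is mounted at the origin on the work surface. World frame = base frame: x ahead of the robot, y to its left, z up, the work surface at z = 0. Lengths are in m, angles in rad, forces in N, time in s.
With the tool pointing down it reaches from about 0.3 to 0.775 m from the base axis. Payload 14.6 kg.
Tool frame: the origin (TCP) lies between the finger pads, 19 mm behind the fingertips; this is the grasp point; z points along the fingers, y is the line along which they close (so a half turn about z gives the same grasp; the last joint's range is limited). The gripper opens to 94 mm and grips with 3 to 60 N. Pads are 16 mm wide; open, the fingers measure 119 mm over their backs; the gripper's body (75 mm by 177 mm) begins 78 mm behind the grasp point.
Start: joints at [-1.374, 0.3, 1.521, -0, 1.321, -0.067], TCP at [0.143, -0.531, 0.224] pointing down, gripper open.
Joint ranges: [-3.03, 3.03], [-0.79, 2.21], [0.23, 2.52], [-1.04, 4.18], [0, 3.07], [-2.55, 2.55]. Speed limits (rad/s): [2.22, 2.22, 2.57, 3.14, 3.14, 3.14].

## Interface

Orientations are given as [roll, pitch, yaw] about the fixed x, y, z axes, in that order (R = Rz(yaw) Ry(pitch) Rx(roll)).
In Python, from station import telemetry, optics, ctrl gives the robot as it stands.
- The arm moves only by the tool carry_out, never from a script. Its argument "plan" is a list that holds one entry, the list of rows, each a list of 7 numbers: the shift along the tool's x, y, z in mm, then the turn, a rotation vector about the tool's x, y, z in rad, then the finger opening in mm, from 0 to 94. A call has 1 to 20 rows; each row shifts and turns the commanded pose from where the row before left it, along the tool's axes as they then stand; what a row does not reach is not made up. A row lasts 1/12 s, in which the tool goes at most 41.7 mm and 7.16 degrees, less where a joint would pass 70% of its speed; a pose out of reach is approached as far as the arm can. A call with a gripper value outside its range is refused whole. The fingers move at their own pace and stop on an object; "squeeze" is the grip in N (left out, the last holds). Time passes only in rows, so rows that do not move let the fingers close. It gives the time, the measured TCP pose, the force, the opening and the grip force at its end, in the units of the state.
- telemetry.get_obs(): the state, without advancing time (a new reading comes with each control period).
- optics.camera(name): name is "scene" or "top" or "wrist"; returns a dict with "pixels" (400x640x3 uint8, red, green, blue), "intrinsics" (3x3 intrinsics, pixels), "origin" and "rotation" of the camera in the world. Camera axes: x right, y down, z forward; pixel columns grow to the right and rows downward; lengths in m; the calibration is good to about 2 mm. A picture is of the moment at which its call begins. There is no depth.
- ctrl.hand_in(): hands the job in; it is judged then, once.
The state is a dict: "time_s": time; "qpos": joint angles; "joint_vel": joint speeds; "tau": joint torques, N m; "ee_pos": TCP position; "eef_rot": TCP orientation; "force": force on the tool from outside, world axes, zero at the start; "moment": the same for the moment, N m; "grip_width": finger opening in m; "grip_force": force on a finger pad.
Only numpy, scipy, OpenCV 4.12 (cv2) and the standard library are available. Lean on these libraries where they do the work, as an engineer would, in place of code of your own. Each camera call takes 0.05 s, during which the arm holds its last target. There are 200 camera calls.

## Task

One of the two bolts of the ioniser bracket has slid back off its sleeve. Lift the spirit level off the gap and lay it down gently on the bench, well clear of the bracket; then reach down into the gap between the bracket and the socket pedestal, take that bolt's head across its flats, press it fully home against its sleeve without turning it round, and finish while still holding the head firmly there, so that a colleague can run up the nut from the front. Leave the jar, the weight and the spanner alone.

Things in the scene. Friction and masses are not known exactly. Their poses are not given: they have to be found in the camera images.
- bracket: fixed steel bracket: upright plate 5 mm thick, 220 mm wide (y), 146 mm high, top flange folded 30 mm forward; a grey ioniser bar 300 mm wide on its front reaches 49 mm forward. Origin: bench level, middle of the plate's back face (towards the robot). x points forward, away from the robot, z up. The bolts are 60 mm left and right of the middle, 110 mm above the bench, 36 mm below the top edge
- pedestal: fixed white service pedestal with sockets, a box 70 mm deep (x), 280 mm wide (y), 146 mm high, parallel to the bracket on the robot's side of it. Origin: centre of its underside. The gap between its face and the bracket's back face is 47 to 53 mm wide, open above and at both ends and down to the bench
- sleeve: fixed steel distance sleeve round the loose bolt, 16 mm in diameter, standing 12 mm out from the bracket's back face into the gap, with a rubber washer 26 mm in diameter and 3 mm thick at its root. Origin: on the bolt's axis, in the bracket's back face. Its axes are parallel to the bracket's; the bolt's axis is x. The loose bolt may be the left or the right one
- bolt_head (a point): centre of the hexagon head of the loose steel bolt, in the gap: 19 mm across flats, 22 mm across corners, 8 mm thick along x; between head and sleeve only the 12 mm shank shows. Fully home, the head touches the sleeve and this centre is 16 mm from the bracket's back face. Axes turn with the head; y is square to a pair of flats. The nut is on the same bolt, in front of the bracket
- bolt_push (a joint): how far the loose bolt stands back from home, towards the robot, in m: 0 is home (head against the sleeve), 0.011 the stop at the other end; 0.006 to 0.010 at the start. It slides along the bracket's x with about 2 N of friction and stays where it is left
- bolt_turn (a joint): angle of the loose bolt about its axis (the bracket's x), in rad: 0 when one pair of flats is upright (facing sideways along y); -0.2 to 0.2 at the start. It turns lightly (0.03 N m), so that fingers that close on the flats from straight above square it up by themselves; a firm hold is 10 N or more from each finger
- tight_bolt: the other bolt, the same in shape, already home and tight, immovable. Origin: on its axis, in the bracket's back face; its head's centre is 16 mm from that face
- level: aluminium spirit level, a bar 160 mm long (x), 22 mm wide (y), 40 mm high, with black ends, 0.18 to 0.35 kg, lying loose across the gap over the loose bolt with its underside 146 mm above the bench, on the pedestal's top and the bracket's flange. Origin: centre of its underside, z up
- level_mid (a point): centre of the spirit level, 20 mm above its underside
- jar: white plastic screw-cap jar, 66 mm in diameter, 90 mm high, a bystander. Origin: centre of its underside. (A fixed balance with a flask, 200 mm high, also stands on the bench beyond the bracket, over 0.70 m ahead of the robot.)
- weight: steel knobbed test weight, 38 mm in diameter, 63 mm high, a bystander. Origin: centre of its underside
- spanner: steel spanner 190 mm long lying on the bench, a bystander. Origin: centre of its underside

How it is judged:
By the outcome, as a careful person would: the job done as asked, in the order asked, and still so for the second after the job is handed in, while the arm keeps its last pose, push and grip.
It also fails if it takes over 53 s, if anything falls off the work surface, if the arm or the gripper's body presses on something with over 40 N, if the wrist force passes 120 N, or if a joint passes its speed limit or range.

## Working session

There is one attempt and no reset: what is moved stays moved. The work goes in short steps, Python scripts to look and compute and a tool call to move; the robot and the scene stay as the last step left them, time stands still between calls to the robot, and variables do not carry over. Pictures are saved under pics/ and viewed, at most 10 in all, crops included, and the job is handed in when it is done.

Besides the shell and the picture viewer there is one more tool, called after "Call:" by a JSON object that holds its "name" and its "arguments", one argument or row to a line. carry_out: Moves the arm, as the interface text tells. Its arguments: {"type":"object","properties":{"plan":{"type":"array","items":{"type":"array","items":{"type":"array","items":{"type":"number"}}}},"squeeze":{"type":"number"}},"required":["plan"]}

```bash
mkdir -p pics; ls
cat > h.py <<'E'
import numpy as np, cv2
from station import telemetry, optics, ctrl
def snap(n,f):
    c=optics.camera(n); cv2.imwrite('pics/'+f,c['pixels'][:,:,::-1]); np.savez('pics/'+f+'.npz',K=c['intrinsics'],o=c['origin'],R=c['rotation']); return c
def at(f,u,v,z):
    c=np.load('pics/'+f+'.npz'); d=c['R']@np.linalg.solve(c['K'],[u,v,1.]); return c['o']+d*(z-c['o'][2])/d[2]
def pix(f,p):
    c=np.load('pics/'+f+'.npz'); q=c['K']@(c['R'].T@(np.array(p)-c['o'])); return q[:2]/q[2]
E
python3 - <<'E'
from h import *
for n in ('top','scene'):
    c=snap(n,n+'1.png'); print(c['origin'],c['rotation'].round(3).tolist(),c['intrinsics'].tolist())
o=telemetry.get_obs(); print(o)
E
```

```text
pics
[ 0.53840503 -0.02239636  0.97595756] [-3.069, 0.02, -1.569] [[371.4626966197624, 0.0, 319.88985361571525], [0.0, 371.4626966197624, 200.78945038830562], [0.0, 0.0, 1.0]]
[1.27122386 0.3008457  0.86666132] [-2.357, 0.018, 2.006] [[437.8704886179509, 0.0, 318.05530302055536], [0.0, 437.8704886179509, 197.33195659871464], [0.0, 0.0, 1.0]]
{'time_s': 0.1, 'qpos': array([-1.37361603e+00,  3.00393367e-01,  1.52150667e+00,  2.03636478e-05,
        1.32070478e+00, -6.66241279e-02]), 'joint_vel': array([ 0.00114034, -0.00098081, -0.0026045 ,  0.00013728,  0.0005283 ,
        0.00107298]), 'tau': array([ 1.46340280e-03, -5.32638502e+01, -3.53279757e+01,  7.09460699e-02,
        2.35438946e-02, -6.11528935e-05]), 'ee_pos': array([ 0.14336281, -0.53076671,  0.22376044]), 'eef_rot': array([-3.14058405e+00, -8.70660402e-05,  2.63799331e-01]), 'force': array([0.03730464, 0.07974755, 0.0336638 ]), 'moment': array([0.06587458, 0.00876446, 0.04224669]), 'grip_force': 0.0, 'grip_width': 0.09421944645859363}
```

```bash
sed -i "s/R=c\['rotation'\])/R=Rot.from_euler('xyz',c['rotation']).as_matrix())/; s/^import numpy as np, cv2/&\nfrom scipy.spatial.transform import Rotation as Rot/" h.py
python3 - <<'E'
from h import *
for n in ('top','scene'):
    f=n+'1.png'; c=dict(np.load('pics/'+f+'.npz')); c['R']=Rot.from_euler('xyz',c['R']).as_matrix(); np.savez('pics/'+f+'.npz',**c); print(c['R'].round(2).tolist())
E
```

```text
[[0.0, -1.0, 0.07], [-1.0, -0.0, 0.02], [-0.02, -0.07, -1.0]]
[[-0.42, 0.65, -0.64], [0.91, 0.29, -0.31], [-0.02, -0.71, -0.71]]
```

View pics/top1.png

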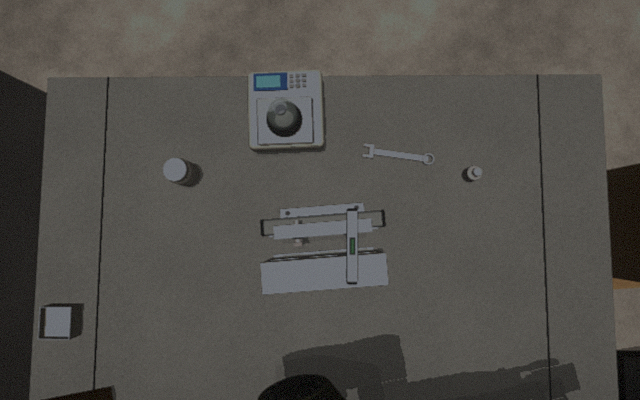

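View pics/scene1.png

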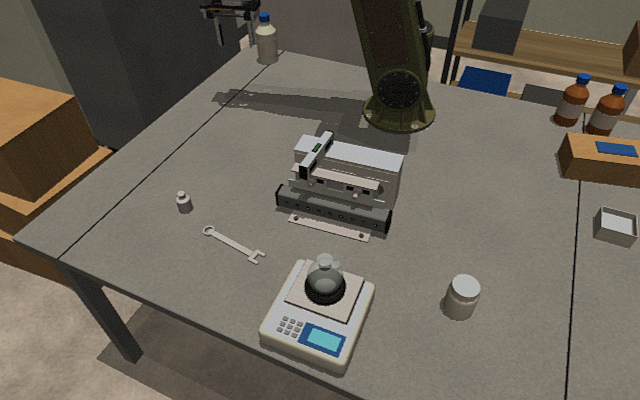

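Top view: the level lies over the right-hand bolt (u 352, v 206–283). The pedestal top spans (261,264)–(388,285), and the tight bolt head shows near (298,240). The weight is at (474,173), the spanner at (400,155) and the jar at (176,170).

Run:
```python
from h import *
f='top1.png'
for n,u,v,z in [('lev front',352,206,.186),('lev back',352,283,.186),('pedFL',261,264,.146),('pedFR',386.5,253,.146),('pedBL',262,294,.146),('pedBR',388,285,.146),('flFL',273,226,.146),('flFR',371,219,.146),('flBL',274,239,.146),('flBR',373,233,.146),('tight',298,240,.12),('weight',474,173,.06),('span',430,160,0)]:
    print(n,at(f,u,v,z).round(3))
im=cv2.imread('pics/top1.png')[190:310,250:400]
cv2.imwrite('pics/top1c.png',cv2.convertScaleAbs(cv2.resize(im,None,fx=5,fy=5,interpolation=cv2.INTER_CUBIC)[:600,:750],alpha=1.6))
```

```text
lev front [ 0.585 -0.074  0.186]
lev back [ 0.423 -0.074  0.186]
pedFL [0.458 0.125 0.146]
pedFR [ 0.483 -0.153  0.146]
pedBL [0.392 0.122 0.146]
pedBR [ 0.413 -0.155  0.146]
flFL [0.542 0.099 0.146]
flFR [ 0.558 -0.119  0.146]
flBL [0.513 0.097 0.146]
flBR [ 0.527 -0.123  0.146]
tight [0.51  0.045 0.12 ]
weight [ 0.674 -0.383  0.06 ]
span [ 0.717 -0.293  0.   ]
```

View pics/top1c.png

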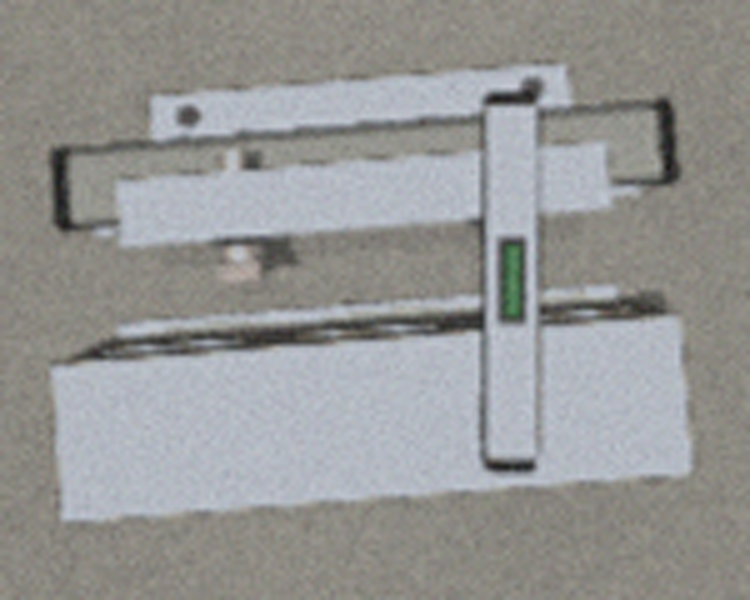

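The crop shows the bracket and pedestal turned about 0.075 rad, with the level roughly along world x and centred near (0.504, -0.074). I'll go above it.

Call:
{"name": "carry_out", "arguments": {
  "plan": [
    [[0,0,-6,0,0,0.088,60],[0,0,-6,0,0,0.088,60],[0,0,-6,0,0,0.088,60],[21,-27,-1,0,0,0,60],[21,-27,-1,0,0,0,60],[21,-27,-1,0,0,0,60],[21,-27,-1,0,0,0,60],[21,-27,-1,0,0,0,60],[21,-27,-1,0,0,0,60],[21,-27,-1,0,0,0,60],[21,-27,-1,0,0,0,60],[21,-27,-1,0,0,0,60],[21,-27,-1,0,0,0,60],[21,-27,-1,0,0,0,60],[21,-27,-1,0,0,0,60],[21,-27,-1,0,0,0,60],[21,-27,-1,0,0,0,60],[21,-27,-1,0,0,0,60],[21,-27,-1,0,0,0,60],[0,0,0,0,0,0,60]]
  ],
  "squeeze": 30
}}

```text
time_s: 1.77
ee_pos: [0.4816, -0.0953, 0.2579]
eef_rot: [-3.141, 0.0, 0.003]
force: [-0.9, -1.1, -0.4]
grip_width: 0.0599
grip_force: 0.0
```

Run:
```python
from h import *
c=snap('wrist','w1.png'); print(c['origin'],c['rotation'])
f='w1.png'
for p in [(.423,-.074,.186),(.585,-.074,.186),(.504,-.074,.186)]: print(pix(f,p))
```

```text
[ 0.55218843 -0.09472159  0.41830457] [ 2.89396800e+00  1.70197807e-03 -1.56682620e+00]
[291.89482595 290.31978855]
[287.78182989  56.55237095]
[290.01057013 183.22568708]
```

View pics/w1.png

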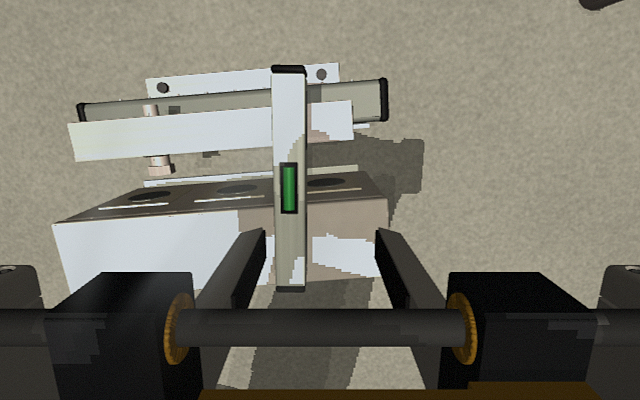

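Wrist view: the level runs from (289,67) to (290,291), with the vial at (289,188). The flange back edge goes from (75,160) to (353,139). The tight bolt head is at (159,170), and the loose one is hidden.

Run:
```python
from h import *
f='w1.png'
for n,u,v,z in [('F',289,67,.186),('B',290.5,291,.186),('vial',289,188,.186),('Lside',273,180,.186),('Rside',305,180,.186),('flBL',76,161,.146),('flBR',353,139.5,.146),('flFL',68,123,.146),('flFR',351,100,.146),('pedFL',108,190,.146),('pedFR',386,172,.146),('tighthead',159,163,.119)]: print(n,at(f,u,v,z).round(4))
print(telemetry.get_obs()['ee_pos'])
```

```text
F [ 0.5788 -0.0747  0.186 ]
B [ 0.4224 -0.073   0.186 ]
vial [ 0.5007 -0.0732  0.186 ]
Lside [ 0.5062 -0.0624  0.186 ]
Rside [ 0.5063 -0.0843  0.186 ]
flBL [0.5129 0.0984 0.146 ]
flBR [ 0.5306 -0.12    0.146 ]
flFL [0.5422 0.0996 0.146 ]
flFR [ 0.5601 -0.1177  0.146 ]
pedFL [0.4895 0.0765 0.146 ]
pedFR [ 0.5051 -0.1469  0.146 ]
tighthead [0.5075 0.0456 0.119 ]
[ 0.48033238 -0.09708561  0.25770678]
```

Call:
{"name": "carry_out", "arguments": {
  "plan": [
    [[11,-12,0,0,0,0,60],[10,-12,0,0,0,0,60],[0,0,25,0,0,0,60],[0,0,25,0,0,0,60],[0,0,20,0,0,0,60],[0,0,12,0,0,0,60],[0,0,5,0,0,0,60],[0,0,0,0,0,0,40],[0,0,0,0,0,0,30],[0,0,0,0,0,0,10],[0,0,0,0,0,0,10],[0,0,0,0,0,0,10],[0,0,0,0,0,0,10],[0,0,0,0,0,0,10],[0,0,0,0,0,0,10]]
  ],
  "squeeze": 30
}}

```text
time_s: 3.07
ee_pos: [0.5007, -0.0749, 0.1717]
eef_rot: [-3.142, -0.001, -0.0]
force: [-0.5, 2.3, 4.7]
grip_width: 0.0219
grip_force: 30.0
```

Call:
{"name": "carry_out", "arguments": {
  "plan": [
    [[0,0,-8,0,0,0,10],[0,0,-15,0,0,0,10],[0,0,-20,0,0,0,10],[0,0,-17,0,0,0,10],[-2,10,0,0,0,0,10],[-5,20,0,0,0,0,10],[-5,28,0,0,0,0,10],[-5,30,0,0,0,0,10],[-5,30,0,0,0,0,10],[-5,30,0,0,0,0,10],[-5,30,0,0,0,0,10],[-5,30,0,0,0,0,10],[-5,28,0,0,0,0,10],[-4,25,0,0,0,0,10],[-4,15,0,0,0,0,10],[0,9,0,0,0,0,10],[0,0,0,0,0,0,10],[0,0,0,0,0,0,10]]
  ]
}}

```text
time_s: 4.57
ee_pos: [0.4505, -0.3595, 0.2308]
eef_rot: [-3.141, 0.001, -0.0]
force: [0.2, 0.2, -2.9]
grip_width: 0.0221
grip_force: 30.0
```

Run:
```python
from h import *
o=telemetry.get_obs(); print(o['ee_pos'],o['eef_rot'],o['force'],o['grip_width'])
snap('scene','s2.png'); snap('top','t2.png')
a=cv2.imread('pics/s2.png')[90:290,150:450]; b=cv2.imread('pics/t2.png')[190:310,250:500]
cv2.imwrite('pics/m2.png',np.vstack([cv2.resize(a,(500,333)),cv2.resize(b,(500,240))]))
```

```text
[ 0.45047115 -0.35950213  0.23077937] [-3.14088657e+00  5.01937236e-04 -1.99297863e-04] [ 0.20777968  0.16387963 -2.88619825] 0.0221248806119974
```

View pics/m2.png

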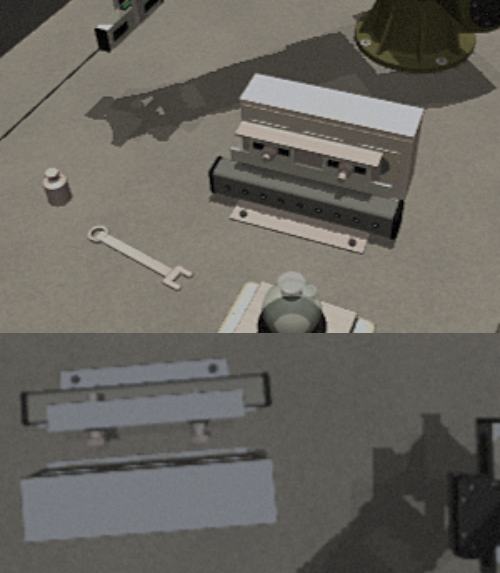

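The level is held and clear, and the loose bolt's head is now visible at m2 (199,430) in the top view. Lowering the level.

Call:
{"name": "carry_out", "arguments": {
  "plan": [
    [[0,0,10,0,0,0,10],[0,0,20,0,0,0,10],[0,0,25,0,0,0,10],[0,0,25,0,0,0,10],[0,0,25,0,0,0,10],[0,0,25,0,0,0,10],[0,0,25,0,0,0,10],[0,0,20,0,0,0,10],[0,0,14,0,0,0,10],[0,0,8,0,0,0,10],[0,0,3,0,0,0,10],[0,0,1,0,0,0,10],[0,0,1,0,0,0,10],[0,0,1,0,0,0,10],[0,0,1,0,0,0,10],[0,0,0,0,0,0,10],[0,0,0,0,0,0,10]]
  ]
}}

```text
time_s: 6.08
ee_pos: [0.4505, -0.3601, 0.0275]
eef_rot: [3.141, -0.0, -0.0]
force: [-0.2, 0.0, -2.4]
grip_width: 0.0217
grip_force: 30.0
```

Call:
{"name": "carry_out", "arguments": {
  "plan": [
    [[0,0,0.5,0,0,0,10],[0,0,0.5,0,0,0,10],[0,0,0.5,0,0,0,10],[0,0,0.3,0,0,0,10],[0,0,0,0,0,0,10]]
  ]
}}

```text
time_s: 6.5
ee_pos: [0.4505, -0.3601, 0.0257]
eef_rot: [3.141, -0.0, -0.0]
force: [-1.9, 1.0, 2.4]
grip_width: 0.0223
grip_force: 30.0
```

Touched down. Releasing, rising straight up, then returning above the gap at yaw about 0.077.

Call:
{"name": "carry_out", "arguments": {
  "plan": [
    [[0,0,0,0,0,0,24],[0,0,0,0,0,0,30],[0,0,0,0,0,0,45],[0,0,0,0,0,0,50],[0,0,0,0,0,0,50],[0,0,0,0,0,0,50],[0,0,-10,0,0,0,50],[0,0,-20,0,0,0,50],[0,0,-30,0,0,0,50],[0,0,-30,0,0,0,50],[0,0,-30,0,0,0,50],[0,0,-30,0,0,0,50],[0,0,-25,0,0,0,50],[0,0,-20,0,0,0,50],[0,0,-10,0,0,0,50],[0,-20,0,0,0,0,50],[0,-25,0,0,0,0,50],[0,-25,0,0,0,0,50],[0,-20,0,0,0,0,50],[0,-10,0,0,0,0,50]]
  ]
}}

```text
time_s: 8.17
ee_pos: [0.4503, -0.2581, 0.2304]
eef_rot: [-3.141, 0.0, 0.001]
force: [-0.5, 0.3, -0.4]
grip_width: 0.0502
grip_force: 0.0
```

Call:
{"name": "carry_out", "arguments": {
  "plan": [
    [[3,-20,0,0,0,0,50],[3,-30,0,0,0,0,50],[3,-30,0,0,0,0,50],[3,-30,0,0,0,0,50],[3,-30,0,0,0,0,50],[3,-25,0,0,0,0,50],[2,-20,0,0,0,0,50],[0,0,0,0,0,-0.04,50],[0,0,0,0,0,-0.037,50],[0,0,0,0,0,0,50],[0,0,0,0,0,0,50]]
  ]
}}

```text
time_s: 9.08
ee_pos: [0.4705, -0.0753, 0.2304]
eef_rot: [-3.142, 0.0, 0.076]
force: [0.8, -0.6, -0.5]
grip_width: 0.0494
grip_force: 0.0
```

Run:
```python
from h import *
o=telemetry.get_obs(); print(o['ee_pos'],o['eef_rot'],o['force'],o['grip_width'])
snap('wrist','w3.png'); snap('scene','s3.png')
a=cv2.imread('pics/w3.png')[60:310,150:550]; b=cv2.imread('pics/s3.png')[60:260,100:500]
cv2.imwrite('pics/m3.png',np.vstack([cv2.resize(a,(640,400),interpolation=cv2.INTER_CUBIC),cv2.resize(b,(400,200))[:, :] if 0 else cv2.copyMakeBorder(b,0,0,0,240,0)]))
```

```text
[ 0.47051629 -0.07527089  0.23036324] [-3.14156520e+00  2.56849624e-04  7.55044597e-02] [ 0.77871583 -0.63629092 -0.46396242] 0.04936867205164889
```

View pics/m3.png

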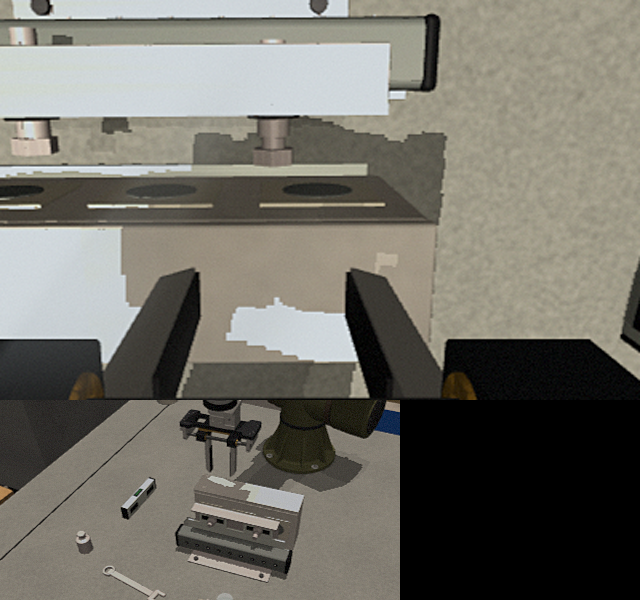

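Wrist crop (scale 1.6, offset 150,60): the loose head spans u 254–293, v 148–165, and the flange back edge is horizontal, so the yaw is aligned. The level stands upright on the bench, well clear.

Run:
```python
from h import *
f='w3.png'
a=lambda u,v,z:at(f,150+u/1.6,60+v/1.6,z)
o=telemetry.get_obs()['ee_pos'];T=Rot.from_euler('xyz',[np.pi,0,.0755]).as_matrix()
for n,u,v,z in [('headL',254,156,.111),('headR',293,156,.111),('front top',273.5,148,.119),('back top',273.5,165,.119),('tight front',34,137,.119),('tight back',34,154,.119),('flB',274,115.5,.146),('flBleft',5,115.5,.146),('flBright',389,115.5,.146),('pedF',240,177,.146)]:
    p=a(u,v,z); print(n,p.round(4),((p-o)@T*1000).round(1))
```

```text
headL [ 0.5036 -0.0629  0.111 ] [ 34.   -9.9 119.4]
headR [ 0.5051 -0.0826  0.111 ] [ 34.    9.8 119.4]
front top [ 0.5093 -0.0723  0.119 ] [ 3.900e+01 -1.000e-01  1.114e+02]
back top [ 0.501 -0.073  0.119] [ 3.060e+01 -1.000e-01  1.114e+02]
tight front [0.5058 0.0444 0.119 ] [  44.2 -116.7  111.4]
tight back [0.4975 0.0446 0.119 ] [  36.  -117.6  111.4]
flB [ 0.5265 -0.0712  0.146 ] [56.2  0.1 84.4]
flBleft [0.5177 0.0453 0.146 ] [  56.1 -116.8   84.4]
flBright [ 0.5303 -0.121   0.146 ] [56.2 50.  84.4]
pedF [ 0.4985 -0.0581  0.146 ] [ 29.2 -15.1  84.4]
```

Call:
{"name": "carry_out", "arguments": {
  "plan": [
    [[12,0,0,0,0,0,50],[13,0,0,0,0,0,50],[10,0,0,0,0,0,50],[0,0,10,0,0,0,50],[0,0,15,0,0,0,50],[0,0,15,0,0,0,50],[0,0,15,0,0,0,50],[0,0,15,0,0,0,50],[0,0,15,0,0,0,50],[0,0,15,0,0,0,50],[0,0,12,0,0,0,50],[0,0,8,0,0,0,50],[0,0,0,0,0,0,50],[0,0,0,0,0,0,50]]
  ]
}}

```text
time_s: 10.35
ee_pos: [0.5051, -0.0725, 0.1103]
eef_rot: [-3.141, 0.001, 0.076]
force: [-0.3, 1.3, 1.3]
grip_width: 0.05
grip_force: 0.0
```

Call:
{"name": "carry_out", "arguments": {
  "plan": [
    [[0,0,0,0,0,0,40],[0,0,0,0,0,0,32],[0,0,0,0,0,0,28],[0,0,0,0,0,0,24],[0,0,0,0,0,0,20],[0,0,0,0,0,0,10],[0,0,0,0,0,0,10],[0,0,0,0,0,0,10],[0,0,0,0,0,0,10],[0,0,0,0,0,0,10]]
  ],
  "squeeze": 30
}}

```text
time_s: 11.18
ee_pos: [0.5055, -0.0728, 0.1106]
eef_rot: [3.141, -0.0, 0.077]
force: [-1.0, -5.5, -0.4]
grip_width: 0.0186
grip_force: 30.0
```

Width 18.6 mm, so the grip is across the flats. Pushing home.

Call:
{"name": "carry_out", "arguments": {
  "plan": [
    [[0.5,0.3,0,0,0,0,10],[1,0,0,0,0,0,10],[1,0,0,0,0,0,10],[1,0,0,0,0,0,10],[0.5,0,0,0,0,0,10],[0,0,0,0,0,0,10]]
  ]
}}

```text
time_s: 11.68
ee_pos: [0.5097, -0.0725, 0.1106]
eef_rot: [3.141, -0.0, 0.077]
force: [-0.6, -4.7, 2.1]
grip_width: 0.0183
grip_force: 30.0
```

Call:
{"name": "carry_out", "arguments": {
  "plan": [
    [[0.5,0,0,0,0,0,10],[0.5,0,0,0,0,0,10],[0,0,0,0,0,0,10],[0,0,0,0,0,0,10]]
  ]
}}

```text
time_s: 12.02
ee_pos: [0.5106, -0.0724, 0.1106]
eef_rot: [3.141, -0.0, 0.077]
force: [-1.0, -4.8, 3.0]
grip_width: 0.0186
grip_force: 30.0
```

Call:
{"name": "carry_out", "arguments": {
  "plan": [
    [[0.5,0,0,0,0,0,10],[0.5,0,0,0,0,0,10],[0,0,0,0,0,0,10],[0,0,0,0,0,0,10]]
  ]
}}

```text
time_s: 12.35
ee_pos: [0.5116, -0.0723, 0.1106]
eef_rot: [3.141, -0.0, 0.077]
force: [-0.9, -4.3, 2.5]
grip_width: 0.0184
grip_force: 30.0
```

Call:
{"name": "carry_out", "arguments": {
  "plan": [
    [[0.5,0,0,0,0,0,10],[0.5,0,0,0,0,0,10],[0,0,0,0,0,0,10],[0,0,0,0,0,0,10]]
  ]
}}

```text
time_s: 12.68
ee_pos: [0.5118, -0.0723, 0.1104]
eef_rot: [3.142, 0.002, 0.077]
force: [-6.8, -5.5, 6.1]
grip_width: 0.0189
grip_force: 30.0
```

Call:
{"name": "carry_out", "arguments": {
  "plan": [
    [[0,0,0,0,0,0,10],[0.3,0,0,0,0,0,10],[0.2,0,0,0,0,0,10],[0,0,0,0,0,0,10],[0,0,0,0,0,0,10],[0,0,0,0,0,0,10]]
  ],
  "squeeze": 40
}}

```text
time_s: 13.18
ee_pos: [0.5119, -0.0723, 0.1104]
eef_rot: [-3.142, 0.003, 0.077]
force: [-10.5, -5.6, 9.7]
grip_width: 0.0185
grip_force: 40.0
```

Run:
```python
from h import *
o=telemetry.get_obs(); print(o)
snap('wrist','w4.png'); snap('top','t4.png')
a=cv2.imread('pics/w4.png')[0:250,120:520]; b=cv2.imread('pics/t4.png')[130:310,230:530]
cv2.imwrite('pics/m4.png',np.vstack([cv2.resize(a,(600,375),interpolation=cv2.INTER_CUBIC),cv2.convertScaleAbs(cv2.copyMakeBorder(b,0,0,0,300,0),alpha=1.7)]))
```

```text
{'time_s': 13.1833, 'qpos': array([-2.10737283e-01,  3.55167314e-01,  1.73241852e+00, -8.53195947e-04,
        1.05661127e+00,  1.28367441e+00]), 'joint_vel': array([-0.00021512, -0.0009212 , -0.00114786,  0.00046403,  0.00067454,
       -0.00046631]), 'tau': array([ 3.86841372e+00, -4.84654033e+01, -3.24779713e+01,  1.85347147e+00,
       -2.44003326e+00,  1.96923717e-02]), 'ee_pos': array([ 0.51191892, -0.07226958,  0.1104261 ]), 'eef_rot': array([-3.14156646e+00,  2.70804702e-03,  7.68052607e-02]), 'force': array([-10.50184407,  -5.6013624 ,   9.72722885]), 'moment': array([-1.0877835 ,  1.97172691,  0.04047225]), 'grip_force': 40.00182359945029, 'grip_width': 0.018508391083133974}
```

View pics/m4.png

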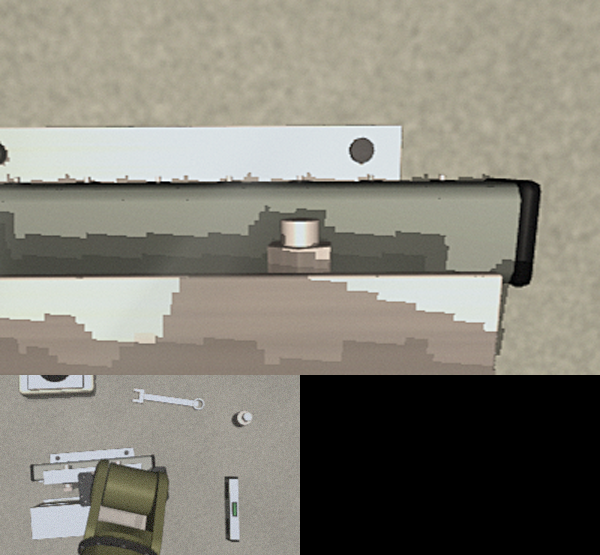

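The head came up against a hard stop after about 6.4 mm of travel. The push has risen to 10 N with no further movement. The nut side shows at (299,240), and the level lies upright and clear at the right. Handing in.

```bash
python3 -c "
from h import *
print(ctrl.hand_in())"
```

```text
the job is handed in; nothing more can be done
None
```

The job is handed in: the spirit level is upright on the bench well clear of the bracket, and the right-hand bolt is pushed up against a firm stop, which I take to be its sleeve. The head is still held across its flats at 40 N with about 10 N of push, and the jar, weight and spanner were left alone.

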